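# Build up a gearbox shaft

## Robot

A 7-joint arm with a two-finger parallel gripper is mounted at the origin on a cart in front of the work surface, level with it; the furniture and walls round the work are solid. World frame = base frame: x ahead of the robot, y to its left, z up, the work surface at z = 0. Lengths are in m, angles in rad, forces in N, time in s.
With the tool pointing down it reaches from about 0.425 to 0.875 m from the base axis. Payload 4.7 kg.
Tool frame: the origin (TCP) lies at the very end of the fingers, on their centre line; the grasp point (between the pads) lies 19 mm behind it; z points along the fingers, y is the line along which they close (so a half turn about z gives the same grasp; the last joint's range is limited). The gripper opens to 87 mm and grips with 3 to 60 N. Pads are 19 mm wide; open, the fingers measure 117 mm over their backs; the gripper's body (75 mm by 190 mm) begins 51 mm behind the grasp point.
Start: joints at [-1.14, 0.321, -0.07, 1.45, 0.023, 1.371, -0.057], TCP at [0.263, 0.594, 0.223] pointing down, gripper open.
Joint ranges: [-2.86, 2.86], [-0.3, 2.09], [-1.38, 1.24], [0.06, 2.45], [-1.56, 4.7], [0.09, 2.05], [-2.69, 2.69]. Speed limits (rad/s): [2.57, 2.57, 3.14, 3.14, 3.14, 3.14, 3.14].

## Interface

Orientations are given as a rotation vector (axis times angle).
In Python, from bench import ctrl, get_image, job gives the robot as it stands.
- The arm moves only by the shell command python3 -m crank 'ROWS' [FORCE]. ROWS is JSON, a list that holds one entry, the list of rows, each a list of 5 numbers: the shift along the tool's x, y, z in mm, then the turn about the tool's z in rad, then the closure, from -1 (fully open) to 1 (shut), so that 0 is half open. A call has 1 to 10 rows; each row shifts and turns the commanded pose from where the row before left it, along the tool's axes as they then stand; what a row does not reach is not made up. A row lasts 1/12 s, in which the tool goes at most 41.7 mm and 7.16 degrees, less where a joint would pass 70% of its speed; a pose out of reach is approached as far as the arm can. A call with a gripper value outside its range is refused whole. The fingers move at their own pace and stop on an object; FORCE is the grip in N (left out, the last holds). Time passes only in rows, so rows that do not move let the fingers close. It gives the time, the measured TCP pose, the force, the opening and the grip force at its end, in the units of the state.
- ctrl.get_state(): the state, without advancing time (a new reading comes with each control period).
- get_image(name): name is "side" or "top"; returns a dict with "pixels" (384x512x3 uint8, red, green, blue), "fx", "fy", "cx", "cy" (pixels), "T" (4x4, takes a point from camera to world coordinates). Camera axes: x right, y down, z forward; pixel columns grow to the right and rows downward; lengths in m; the calibration is good to about 2 mm. A picture is of the moment at which its call begins. There is no depth.
- job.close_job(): hands the job in; it is judged then, once.
The state is a dict: "time": time; "joint_positions": joint angles; "qd": joint speeds; "joint_torque": joint torques, N m; "position": TCP position; "tool_rot": TCP orientation; "ft_force": force on the tool from outside, world axes, zero at the start; "torque": the same for the moment, N m; "grip_width": opening from 0.0 (shut) to 1.0 (fully open); "grip_force": force on a finger pad.
Only numpy, scipy, OpenCV 4.12 (cv2) and the standard library are available. Lean on these libraries where they do the work, as an engineer would, in place of code of your own. Each camera call takes 0.05 s, during which the arm holds its last target. There are 200 camera calls.

## Task

Assemble the gearbox shaft that stands upright in the blue stand: slide on the ball bearing first so that it seats on the shaft's shoulder, then the plain steel spacer ring, then the toothed gear with its hub up, and last the dark shaft collar that retains them. Lower each part down the shaft until it rests on the one below rather than letting it drop, let go of it before fetching the next, and leave the grease tin, the brass bush and the oil bottle where they are.

Things in the scene. Friction and masses are not known exactly. Their poses are not given: they have to be found in the camera images.
- shaft_stand: Blue cast stand, fixed, with a steel shaft upright in it. Origin: centre of its underside, on the shaft's axis; z up. Foot 82 mm across, 11 mm high (screw heads to 16 mm); boss 44 mm across with a clamp lug at -x, to z = 24 mm; then the shaft's shoulder, 30 mm across, flat top (the seat) at z = 32 mm. Above it the shaft is 18 mm thick to z = 83 mm, then tapers to 9 mm at its tip, z = 92 mm
- bearing: Ball bearing, bright steel rings with a black seal between, 52 mm outside, bore 23 mm, 15 mm high, 0.13 kg, lying flat. Origin: centre of its underside, on its axis; z up
- spacer_ring: Plain bright steel spacer ring without teeth, seal or screw, 38 mm outside, bore 26.5 mm, 13 mm high, 0.035 kg, lying flat. Origin: centre of its underside, on its axis; z up
- gear: Steel spur gear, 56 mm over its 26 teeth, bore 22 mm, 16 mm high in all: toothed rim from z = 0 to 11 mm, smooth hub 32 mm across from z = 11 to 16 mm; 0.17 kg; lies flat with the hub up. Origin: centre of its underside, on its axis; z up
- shaft_collar: Dark grey shaft collar with a set screw in its side, 42 mm outside (43 mm over the screw), bore 22 mm, 14 mm high, 0.12 kg, lying flat. Origin: centre of its underside, on its axis; z up
- grease_tin: Bystander: flat round grease tin, yellow over blue, 67 mm across, 32 mm high. Origin: centre of its underside
- brass_bush: Bystander: flanged brass bush, flange 40 mm across, 28 mm high, bore 17 mm (too small for this shaft). Origin: centre of its underside
- oil_bottle: Bystander: small white oiler bottle with a red nozzle, 40 mm across, 105 mm high, on the bench beside the red case (not the one far back). Origin: centre of its underside
Not all that is in view belongs to the job. What is shaped like the shaft_collar but purple or red is not meant.

How it is judged:
On the way, in this order (a step that is already met when the one before it is completed fails the run):
1. the ball bearing is seated on the shaft's shoulder, released (horizontal distance between bearing and shaft_stand below 0.004 m and z of bearing in the frame of shaft_stand between 0.0295 and 0.0345 m and angle between bearing's own z axis and vertical below 0.08 rad and linear speed of bearing below 0.02 m/s and contact force between the fingers and bearing below 0.2 N), for 0.2 s.
2. the spacer ring is on the shaft, resting on the bearing, released (horizontal distance between spacer_ring and shaft_stand below 0.006 m and z of spacer_ring in the frame of shaft_stand between 0.0445 and 0.0495 m and angle between spacer_ring's own z axis and vertical below 0.08 rad and linear speed of spacer_ring below 0.02 m/s and contact force between the fingers and spacer_ring below 0.2 N), for 0.2 s.
3. the gear is on the shaft, hub up, resting on the spacer ring, released (horizontal distance between gear and shaft_stand below 0.004 m and z of gear in the frame of shaft_stand between 0.0575 and 0.0625 m and angle between gear's own z axis and vertical below 0.08 rad and linear speed of gear below 0.02 m/s and contact force between the fingers and gear below 0.2 N), for 0.2 s.
At the end, for the whole second after the job is handed in: From the shoulder up: bearing, spacer ring, gear (hub up), collar, undersides within 2.5 mm of 32, 47, 60 and 76 mm above the stand's underside, level within 0.08 rad, axes within 4 mm (ring 6, collar 5) of the shaft's, all released and at rest (all of step 1 and all of step 2 and all of step 3 and horizontal distance between shaft_collar and shaft_stand below 0.005 m and z of shaft_collar in the frame of shaft_stand between 0.0735 and 0.0785 m and angle between shaft_collar's own z axis and vertical below 0.08 rad and linear speed of shaft_collar below 0.02 m/s and contact force between the fingers and shaft_collar below 0.2 N); the robot touches nothing.
It fails at once if the grease tin, the brass bush or the oil bottle is shifted by more than 25 mm (distance of any of grease_tin, brass_bush, oil_bottle from where it was at the start of the episode above 0.025 m).
It fails at once if a part is let drop down the shaft (faster than 0.6 m/s while round it) ((horizontal distance between bearing and shaft_stand below 0.012 m and z of bearing in the frame of shaft_stand below 0.092 m and linear speed of bearing above 0.6 m/s) or (horizontal distance between spacer_ring and shaft_stand below 0.012 m and z of spacer_ring in the frame of shaft_stand below 0.092 m and linear speed of spacer_ring above 0.6 m/s) or (horizontal distance between gear and shaft_stand below 0.012 m and z of gear in the frame of shaft_stand below 0.092 m and linear speed of gear above 0.6 m/s) or (horizontal distance between shaft_collar and shaft_stand below 0.012 m and z of shaft_collar in the frame of shaft_stand below 0.092 m and linear speed of shaft_collar above 0.6 m/s)).
It also fails if it takes over 93 s, if anything falls off the work surface, if the arm or the gripper's body presses on something with over 40 N, if the wrist force passes 120 N, or if a joint passes its speed limit or range.

## Working session

There is one attempt and no reset: what is moved stays moved. The work goes in short steps, Python scripts to look and compute and a shell command to move; the robot and the scene stay as the last step left them, time stands still between calls to the robot, and variables do not carry over. Pictures are saved under pics/ and viewed, at most 14 in all, crops included, and the job is handed in when it is done.

```bash
mkdir -p pics; ls; python3 - <<'E'
from bench import ctrl,get_image
import cv2,numpy as np
s=ctrl.get_state();print({k:np.round(v,3).tolist() for k,v in s.items()})
for n in("top","side"):
    i=get_image(n);cv2.imwrite(f"pics/{n}0.png",cv2.resize(i["pixels"][:,:,::-1],(800,600),interpolation=cv2.INTER_CUBIC))
    print(n,i["fx"],i["cx"],i["cy"],np.round(i["T"],3).tolist())
E
```

```text
pics
{'time': 0.0, 'joint_positions': [-1.14, 0.322, -0.07, 1.452, 0.023, 1.371, -0.057], 'qd': [-0.0, -0.001, -0.001, 0.001, -0.0, -0.001, -0.002], 'joint_torque': [-0.001, -49.128, -0.405, -31.255, -0.064, 0.043, 0.0], 'position': [0.263, 0.594, 0.221], 'tool_rot': [-0.65, -3.073, 0.003], 'ft_force': [0.992, -0.535, 0.291], 'torque': [0.006, -0.035, -0.014], 'grip_force': 0.0, 'grip_width': 1.0}
top 423.7998354584227 258.8527107692671 188.75116490200614 [[0.019, -0.98, 0.2, 0.315], [-1.0, -0.019, 0.0, 0.25], [0.004, -0.2, -0.98, 0.867], [0.0, 0.0, 0.0, 1.0]]
side 474.8609929016227 252.13955765212117 183.2414591425004 [[-1.0, 0.0, -0.008, 0.494], [0.007, 0.458, -0.889, 1.285], [0.003, -0.889, -0.458, 0.566], [0.0, 0.0, 0.0, 1.0]]
```

View pics/top0.png

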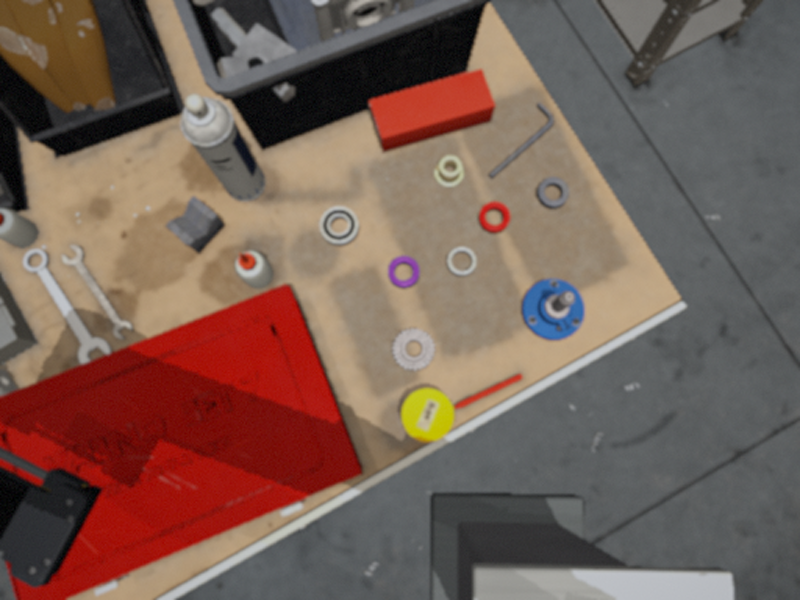

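View pics/side0.png

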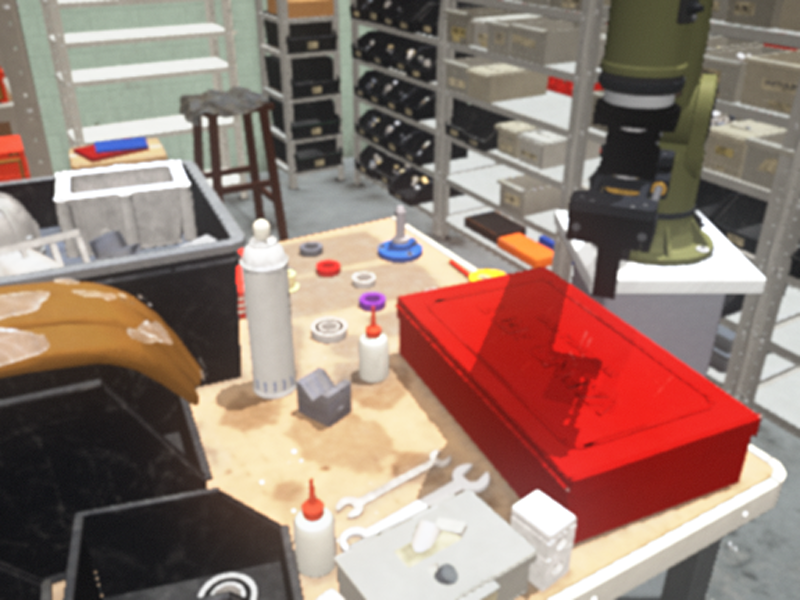

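Top view (800x600 pixels): bearing (339,225), spacer (461,261), gear (413,350), dark collar (552,193), stand (553,309) with shaft tip near (566,298). Bystanders: tin (428,414), bush (449,172), bottle (252,268). The side view shows the same layout.

```bash
cat > h.py <<'E'
from bench import ctrl,get_image
import cv2,numpy as np
def ray(i,u,v,z):
    d=i["T"][:3,:3]@[(u-i["cx"])/i["fx"],(v-i["cy"])/i["fy"],1];o=i["T"][:3,3]
    return o+d*(z-o[2])/d[2]
def proj(i,p):
    q=np.linalg.inv(i["T"])@np.r_[p,1];return q[0]/q[2]*i["fx"]+i["cx"],q[1]/q[2]*i["fy"]+i["cy"]
def blob(mask,u,v,r=40):
    m=np.zeros_like(mask);cv2.circle(m,(int(u),int(v)),r,255,-1);m&=mask
    cs,_=cv2.findContours(m,cv2.RETR_EXTERNAL,cv2.CHAIN_APPROX_NONE)
    cs=[c for c in cs if cv2.contourArea(c)>30]
    c=min(cs,key=lambda c:np.hypot(*(np.array(cv2.fitEllipse(c)[0])-[u,v])))
    return cv2.fitEllipse(cv2.convexHull(c)),cv2.convexHull(c)[:,0]
def go(target,roll=None):
    "shift in tool axes mm to world target TCP"
    s=ctrl.get_state();R=cv2.Rodrigues(np.array(s["tool_rot"]))[0]
    return np.round(R.T@(np.array(target)-s["position"])*1000,1),R
E
python3 - <<'E'
from h import *
i=get_image("top");im=i["pixels"];lab=cv2.cvtColor(im,cv2.COLOR_RGB2LAB).astype(int);hsv=cv2.cvtColor(im,cv2.COLOR_RGB2HSV)
grey=((hsv[:,:,1]<55)*255).astype(np.uint8)
blue=cv2.inRange(hsv,(100,120,40),(125,255,255))
v=im[:,:,::-1].copy()
for n,u,w,h,m,r in[("bearing",339,225,.0075,grey,18),("spacer",461,261,.0065,grey,14),("gear",413,350,.0055,grey,18),("collar",552,193,.007,grey,15),("stand",553,309,.0055,blue,28)]:
    e,c=blob(m,u*.64,w*.64,r);p=ray(i,*e[0],h);d=np.array([ray(i,*q,h) for q in c])[:,:2]
    print(n,np.round(e[0],1),np.round(e[1],1),np.round(p,4),"dia",np.round(2*np.linalg.norm(d-p[:2],axis=1).mean(),4))
    cv2.ellipse(v,e,(0,255,0),1)
cv2.imwrite("pics/fit.png",cv2.resize(v[80:280,180:400],None,fx=3,fy=3,interpolation=cv2.INTER_NEAREST))
s=ctrl.get_state();print(go(s["position"])[1].round(3))
E
```

```text
bearing [216.4 143.8] [25.7 26.2] [0.5862 0.342  0.0075] dia 0.0562
spacer [294.6 168. ] [20.5 24.3] [0.5369 0.1764 0.0065] dia 0.0472
gear [262.7 223.3] [27.2 31.9] [0.4196 0.2412 0.0055] dia 0.0601
collar [354.  122.4] [20.9 21.7] [0.64   0.0496 0.007 ] dia 0.0468
stand [353.5 197.5] [37.2 38.5] [0.4767 0.0545 0.0055] dia 0.0788
[[-0.914  0.405 -0.001]
 [ 0.405  0.914 -0.001]
 [-0.    -0.001 -1.   ]]
```

View pics/fit.png

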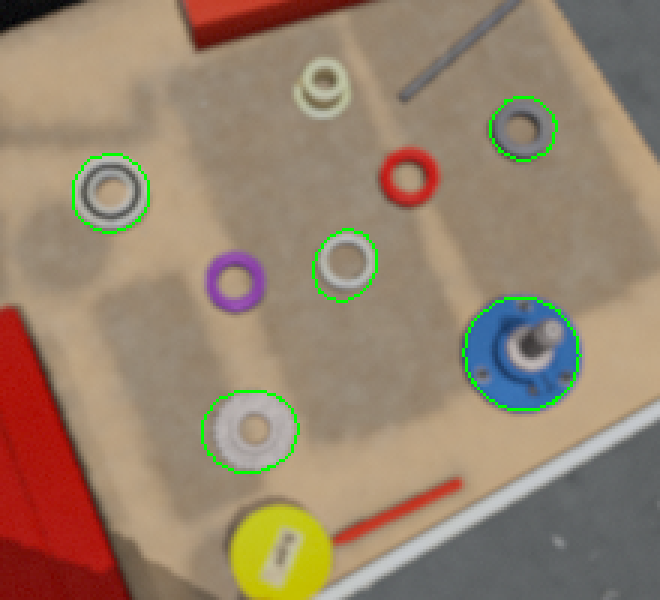

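The fit overlay shows the bearing, collar and stand fits are good. The spacer's true centre is near (295.8,168) and the gear's near (265,223.3). I start with the bearing.

```bash
python3 -m crank '[[[-30,-8,0,0,-1],[-37,-9.5,0,0,-1],[-38,-9.5,0,0,-1],[-38,-9.5,0,0,-1],[-38,-9.5,0,0,-1],[-38,-9.5,0,0,-1],[-38,-9.5,0,0,-1],[-38,-9.5,0,0,-1],[-38,-9.5,0,0,-1],[-38,-9.5,0,0,-1]]]' 20; python3 -m crank '[[[-26,-6,0,0,-1],[0,0,10,0.1,-1],[0,0,10,0.1,-1],[0,0,10,0.1,-1],[0,0,10,0.1,-1],[0,0,10,0.1,-1],[0,0,10,0.1,-1],[0,0,10,0.1,-1],[0,0,0,0.1,-1],[0,0,0,0,-1]]]'
python3 - <<'E'
from h import *
print(*go([.586,.342,.003]))
i=get_image("top");s=get_image("side")
v=i["pixels"][:,:,::-1];cv2.imwrite("pics/a.png",np.hstack([cv2.resize(v[90:240,150:400],(400,240)),cv2.resize(s["pixels"][130:280,150:400,::-1],(400,240))]))
# shaft tip in two views: candidates
print("tip top",ray(i,364.3,188.7,.092),"spacer",ray(i,295.8,168,.0065),"gear",ray(i,265,223.3,.0055))
print("proj stand tip", proj(i,[.4767,.0545,.092]),proj(s,[.4767,.0545,.092]))
E
```

```text
time: 0.98
position: [0.5657, 0.3572, 0.2224]
tool_rot: [-0.65, -3.073, 0.0]
ft_force: [0.4, 1.1, -0.4]
grip_width: 1.005
grip_force: 0.0
time: 1.82
position: [0.5852, 0.3424, 0.1511]
tool_rot: [-1.798, -2.575, 0.004]
ft_force: [0.4, 0.4, 0.6]
grip_width: 0.999
grip_force: 0.0
[ -0.5   1.  148.1] [[-3.44438604e-01  9.38806910e-01 -1.90603116e-03]
 [ 9.38808554e-01  3.44436189e-01 -1.48664583e-03]
 [-7.39167264e-04 -2.30145657e-03 -9.99997078e-01]]
tip top [0.47758729 0.05352897 0.092     ] spacer [0.53696263 0.17392357 0.0065    ] gear [0.4196458  0.23651028 0.0055    ]
proj stand tip (np.float64(363.79467296082214), np.float64(189.1555325095814)) (np.float64(254.63876007684632), np.float64(131.4181216214946))
```

View pics/a.png

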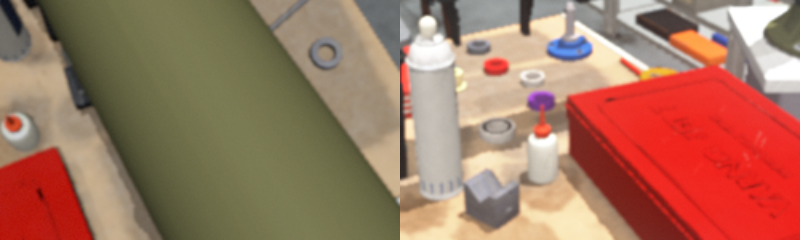

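Side view: both dark fingertips are above the bearing and clear of the bottles. I descend and grasp.

```bash
python3 -m crank '[[[0,1,25,0,-1],[0,0,30,0,-1],[0,0,30,0,-1],[0,0,30,0,-1],[0,0,20,0,-1],[0,0,12,0,-1],[0,0,0,0,-1],[0,0,0,0,1],[0,0,0,0,1],[0,0,0,0,1]]]' 25; python3 -m crank '[[[0,0,0,0,1],[0,0,0,0,1],[0,0,0,0,1],[0,0,0,0,1],[0,0,0,0,1]]]' 
python3 - <<'E'
from h import *
s=get_image("side");im=s["pixels"]
cv2.imwrite("pics/b.png",np.hstack([cv2.resize(im[110:180,220:290,::-1],(400,400),interpolation=cv2.INTER_CUBIC),cv2.resize(im[180:250,160:230,::-1],(400,400))]))
for q in([.477,.054,.092],[.477,.054,.035],[.477,.054,.0]):print(proj(s,q))
E
```

```text
time: 2.75
position: [0.5884, 0.3439, 0.0079]
tool_rot: [1.794, 2.577, 0.006]
ft_force: [-0.4, 0.7, -0.4]
grip_width: 0.855
grip_force: 0.0
time: 3.17
position: [0.5866, 0.3433, 0.0061]
tool_rot: [-1.795, -2.578, -0.0]
ft_force: [-1.9, -0.7, 3.6]
grip_width: 0.58
grip_force: 25.0
(np.float64(254.52806514670704), np.float64(131.35260412157447))
(np.float64(254.41177924541967), np.float64(150.35057226741463))
(np.float64(254.34260022177938), np.float64(161.6525518963203))
```

View pics/b.png

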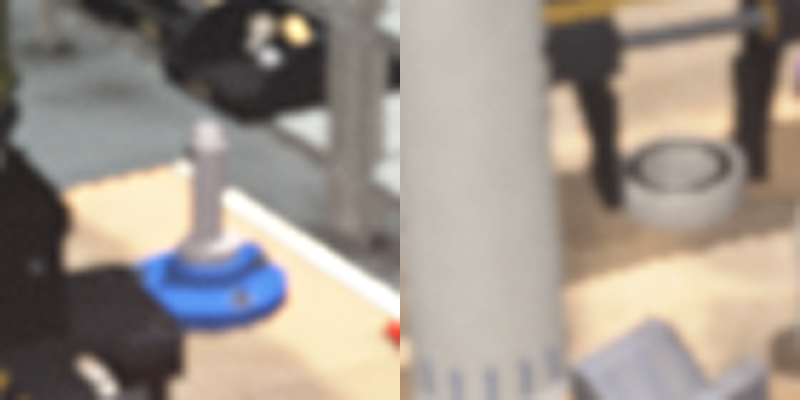

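```bash
python3 - <<'E'
from h import *
s=get_image("side")
for z in(.0,.015):print(proj(s,[.5866,.3433,z]))
print(go([.477,.054,.15]),ctrl.get_state()["position"])
i=get_image("top");hsv=cv2.cvtColor(i["pixels"],cv2.COLOR_RGB2HSV);m=cv2.inRange(hsv,(100,120,40),(125,255,255))
e,c=blob(m,353.5,197.5,28);print(e)
hs=cv2.cvtColor(s["pixels"],cv2.COLOR_RGB2HSV);m=cv2.inRange(hs,(100,120,40),(125,255,255));e,c=blob(m,256,155,25);print(e,proj(s,[.477,.054,.009]),c.min(0),c.max(0))
E
```

```text
(np.float64(208.21452586651318), np.float64(214.04842133510058))
(np.float64(207.95964392167647), np.float64(208.42891434534238))
(array([-233.1, -203.2, -143.9]), array([[-3.46891666e-01,  9.37905157e-01, -2.96674119e-04],
       [ 9.37905148e-01,  3.46891737e-01,  2.37336343e-04],
       [ 3.25512781e-04, -1.95922184e-04, -9.99999928e-01]])) [0.58665432 0.34318738 0.00610352]
((354.5794982910156, 196.80374145507812), (34.107723236083984, 39.09479904174805), 142.43299865722656)
((256.79486083984375, 158.95111083984375), (14.392500877380371, 23.421234130859375), 93.26836395263672) (np.float64(254.36023200794202), np.float64(158.77199537000152)) [245 153] [268 166]
```

```bash
python3 -m crank '[[[0,0,-15,0,1],[0,0,-35,0,1],[0,0,-35,0,1],[0,0,-35,0,1],[0,0,-20,0,1],[-15,-13,0,0,1],[-30,-26,0,0,1],[-30,-26,0,0,1],[-30,-26,0,0,1],[-30,-26,0,0,1]]]' 25; python3 -m crank '[[[-30,-26,0,0,1],[-30,-26,0,0,1],[-25,-22,0,0,1],[-13,-13,0,0,1],[0,0,0,0,1],[0,0,0,0,1]]]' 
cat > lk.py <<'E'
from h import *
import sys
s=get_image("side");im=s["pixels"]
cv2.imwrite(f"pics/{sys.argv[1]}.png",cv2.resize(im[80:180,205:305,::-1],(600,600),interpolation=cv2.INTER_CUBIC))
p=ctrl.get_state()["position"];print("tcp px",[np.round((np.array(proj(s,p+[0,0,dz]))-[205,80])*6) for dz in(-.006,0,.009)])
print(go([.476,.054,.15])[0],p)
E
python3 lk.py c
```

```text
time: 4.15
position: [0.5234, 0.1739, 0.1459]
tool_rot: [1.795, 2.577, 0.001]
ft_force: [1.2, -0.6, -0.8]
grip_width: 0.578
grip_force: 25.0
time: 4.65
position: [0.4766, 0.0535, 0.1463]
tool_rot: [1.798, 2.576, 0.004]
ft_force: [0.4, 1.1, -1.3]
grip_width: 0.579
grip_force: 25.0
tcp px [array([298., 209.]), array([298., 196.]), array([298., 177.])]
[-0.4 -1.1 -3.9] [0.4768905  0.0547274  0.14613871]
```

View pics/c.png

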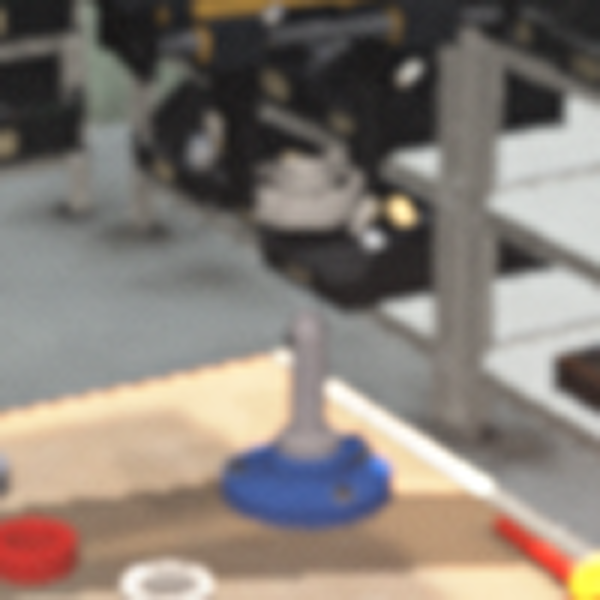

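In the side view the bearing is centred at column 309 and the shaft tip at 308, so they're aligned. I descend.

```bash
python3 -m crank '[[[0,0,15,0,1],[0,0,20,0,1],[0,0,10,0,1],[0,0,10,0,1],[0,0,10,0,1],[0,0,10,0,1],[0,0,10,0,1],[0,0,10,0,1],[0,0,5,0,1],[0,0,0,0,1]]]'; python3 -m crank '[[[0,0,3,0,1],[0,0,2,0,1],[0,0,2,0,1],[0,0,0,0,1]]]' 
```

```text
time: 5.53
position: [0.4753, 0.0535, 0.0442]
tool_rot: [-1.795, -2.577, 0.003]
ft_force: [-0.8, -0.3, -0.8]
grip_width: 0.575
grip_force: 25.0
time: 5.87
position: [0.4763, 0.0538, 0.0385]
tool_rot: [1.796, 2.578, 0.0]
ft_force: [0.1, -0.1, -2.5]
grip_width: 0.578
grip_force: 25.0
```

```bash
python3 -m crank '[[[0,0,1,0,1],[0,0,1,0,1],[0,0,0,0,1]]]'; python3 lk.py d
```

```text
time: 6.12
position: [0.4766, 0.0538, 0.0379]
tool_rot: [-1.795, -2.578, -0.001]
ft_force: [-2.8, -0.7, 8.9]
grip_width: 0.579
grip_force: 25.0
tcp px [array([297., 428.]), array([297., 416.]), array([298., 398.])]
[   0.5   -0.4 -112.1] [0.47657    0.05378706 0.03791609]
```

View pics/d.png

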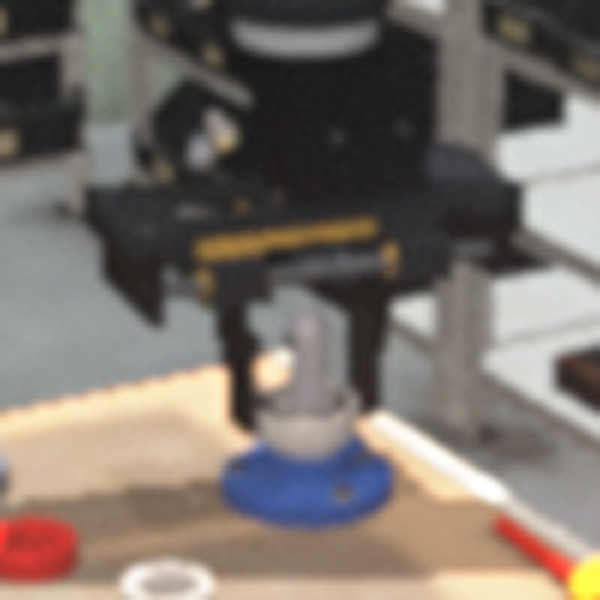

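The picture shows the bearing round the shaft on the shoulder, and there is contact force. I release, lift, and go to the spacer.

```bash
python3 -m crank '[[[0,0,0,0,-1],[0,0,0,0,-1],[0,0,0,0,-1],[0,0,0,0,-1],[0,0,-10,0,-1],[0,0,-25,0,-0.5],[0,0,-25,0,-0.5],[0,0,-20,0,-0.5],[0,0,-5,0,-0.5],[0,0,0,0,-0.5]]]'; python3 -m crank '[[[20,21,0,0,-0.5],[26,28,0,0,-0.5],[26,28,0,0,-0.5],[20,21,0,0,-0.5],[0,0,0,0,-0.5],[0,0,0,0,-0.5]]]'; python3 - <<'E'
from h import *
i=get_image("top");s=get_image("side")
print(go([.537,.174,.005])[0])
c=np.array(proj(s,[.537,.174,.006])).astype(int);print(c)
t=i["pixels"][:,:,::-1];cu=[int(a) for a in proj(i,[.537,.174,.006])];print(cu)
f=lambda v,c:cv2.resize(v[c[1]-30:c[1]+30,c[0]-30:c[0]+30],(400,400),interpolation=cv2.INTER_CUBIC)
cv2.imwrite("pics/e.png",np.hstack([f(s["pixels"][:,:,::-1],c),f(s["pixels"][:,:,::-1],np.array(proj(s,[.477,.054,.045])).astype(int))]))
p=ctrl.get_state()["position"];print(proj(s,p))
E
```

```text
time: 7.0
position: [0.4778, 0.0541, 0.1237]
tool_rot: [1.794, 2.576, 0.006]
ft_force: [-0.3, 0.6, -1.3]
grip_width: 0.766
grip_force: 0.0
time: 7.5
position: [0.5354, 0.1754, 0.1197]
tool_rot: [-1.791, -2.58, 0.005]
ft_force: [-0.2, -0.6, -0.4]
grip_width: 0.749
grip_force: 0.0
[  1.    2.4 115.2]
[231 178]
[295, 168]
(np.float64(231.88250816622946), np.float64(137.81198345130272))
```

View pics/e.png

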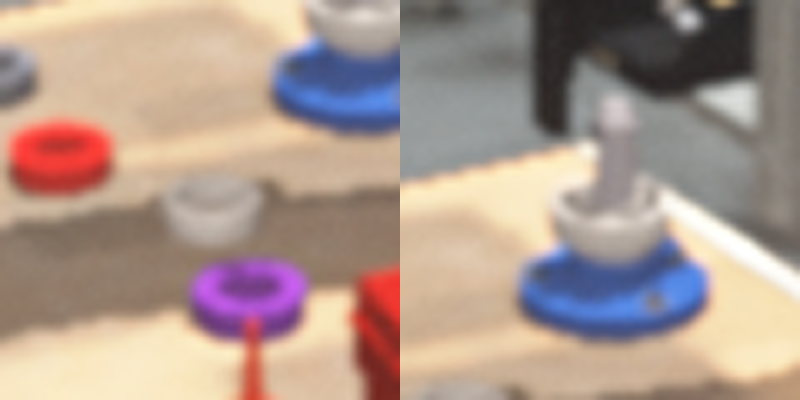

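The bearing is seated, and the spacer is where it was predicted (side pixel about 233,179). I grasp it.

```bash
python3 -m crank '[[[0,1,15,0,-0.5],[0,0,30,0,-0.5],[0,0,30,0,-0.5],[0,0,20,0,-0.5],[0,0,15,0,-0.5],[0,0,6,0,-0.5],[0,0,0,0,-0.5],[0,0,0,0,1],[0,0,0,0,1],[0,0,0,0,1]]]' 15; python3 -m crank '[[[0,0,0,0,1],[0,0,0,0,1],[0,0,0,0,1],[0,0,0,0,1]]]'
```

```text
time: 8.43
position: [0.5383, 0.1745, 0.007]
tool_rot: [1.795, 2.576, 0.004]
ft_force: [-0.8, 0.7, -0.2]
grip_width: 0.602
grip_force: 0.0
time: 8.77
position: [0.5376, 0.1746, 0.0062]
tool_rot: [1.795, 2.578, 0.001]
ft_force: [-1.2, 1.2, 3.0]
grip_width: 0.421
grip_force: 15.0
```

```bash
python3 -m crank '[[[0,0,-15,0,1],[0,0,-35,0,1],[0,0,-35,0,1],[0,0,-30,0,1],[0,0,-10,0,1],[-18,-19,0,0,1],[-28,-30,0,0,1],[-28,-30,0,0,1],[-18,-20,0,0,1],[0,0,0,0,1]]]'; python3 -m crank '[[[0,0,0,0,1],[0,0,0,0,1]]]'; python3 lk.py f
```

```text
time: 9.6
position: [0.4733, 0.0477, 0.1296]
tool_rot: [-1.804, -2.57, 0.005]
ft_force: [0.4, -0.4, -0.9]
grip_width: 0.415
grip_force: 15.0
time: 9.77
position: [0.4763, 0.0545, 0.1304]
tool_rot: [-1.795, -2.578, -0.001]
ft_force: [-0.3, 0.3, -0.3]
grip_width: 0.415
grip_force: 15.0
tcp px [array([299., 242.]), array([299., 229.]), array([299., 211.])]
[ -0.7  -0.8 -19.6] [0.47653672 0.05498136 0.13038403]
```

View pics/f.png

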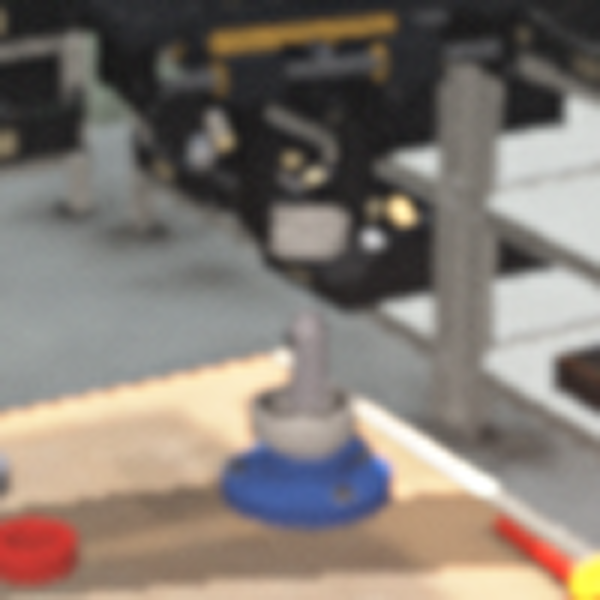

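The ring is centred over the shaft (column 308 for both). I lower it.

```bash
python3 -m crank '[[[0,0,15,0,1],[0,0,10,0,1],[0,0,10,0,1],[0,0,10,0,1],[0,0,10,0,1],[0,0,10,0,1],[0,0,5,0,1],[0,0,0,0,1]]]'; python3 -m crank '[[[0,0,2,0,1],[0,0,2,0,1],[0,0,2,0,1],[0,0,0,0,1]]]' 
```

```text
time: 10.48
position: [0.4752, 0.0535, 0.059]
tool_rot: [-1.795, -2.577, 0.003]
ft_force: [-0.1, -0.3, -1.1]
grip_width: 0.417
grip_force: 15.0
time: 10.82
position: [0.4764, 0.0538, 0.0546]
tool_rot: [1.796, 2.578, 0.001]
ft_force: [-0.7, 0.3, -0.4]
grip_width: 0.416
grip_force: 15.0
```

```bash
python3 -m crank '[[[0,0,1,0,1],[0,0,0.5,0,1],[0,0,0,0,1]]]';python3 -m crank '[[[0,0,0.5,0,1],[0,0,0,0,1]]]'
```

```text
time: 11.07
position: [0.4764, 0.0538, 0.0532]
tool_rot: [1.795, 2.578, 0.001]
ft_force: [0.2, 0.2, -0.4]
grip_width: 0.415
grip_force: 15.0
time: 11.23
position: [0.4765, 0.0538, 0.0531]
tool_rot: [1.796, 2.578, 0.001]
ft_force: [-1.4, -0.0, 4.8]
grip_width: 0.419
grip_force: 15.0
```

```bash
python3 -m crank '[[[0,0,0,0,-0.6],[0,0,0,0,-0.6],[0,0,0,0,-0.6],[0,0,0,0,-0.6],[0,0,-10,0,-0.6],[0,0,-25,0,-0.8],[0,0,-25,0,-0.8],[0,0,-15,0,-0.8],[0,0,0,0,-0.8]]]'; python3 -m crank '[[[20,1,0,0,-0.8],[38,2,0,0,-0.8],[38,2,0,0,-0.8],[38,2,0,0,-0.8],[37,2,0,0,-0.8],[20,1,0,0,-0.8],[0,0,0,-0.12,-0.8],[0,0,0,-0.12,-0.8],[0,0,0,-0.12,-0.8],[0,0,0,-0.12,-0.8]]]';python3 -m crank '[[[0,0,0,-0.12,-0.8],[0,0,0,0,-0.8],[0,0,0,0,-0.8]]]';  python3 - <<'E'
from h import *
s=get_image("side");print(*go([.4196,.2365,.005]))
im=s["pixels"][:,:,::-1]
f=lambda c:cv2.resize(im[c[1]-30:c[1]+30,c[0]-30:c[0]+30],(400,400),interpolation=cv2.INTER_CUBIC)
a=np.array(proj(s,[.4196,.2365,.02])).astype(int);print(a)
cv2.imwrite("pics/g.png",np.hstack([f(a),f(np.array(proj(s,[.477,.054,.045])).astype(int))]))
E
```

```text
time: 11.98
position: [0.479, 0.0542, 0.1318]
tool_rot: [1.793, 2.574, 0.009]
ft_force: [0.6, -0.4, 0.2]
grip_width: 0.889
grip_force: 0.0
time: 12.82
position: [0.419, 0.2363, 0.1271]
tool_rot: [-1.122, -2.934, 0.001]
ft_force: [-0.4, -0.3, 0.0]
grip_width: 0.901
grip_force: 0.0
time: 13.07
position: [0.4192, 0.2362, 0.1273]
tool_rot: [-0.958, -2.991, 0.001]
ft_force: [0.8, -0.2, 0.2]
grip_width: 0.902
grip_force: 0.0
[-1.000e-01  4.000e-01  1.224e+02] [[-8.13745646e-01  5.81221098e-01 -2.41721694e-04]
 [ 5.81221141e-01  8.13745633e-01 -1.74842974e-04]
 [ 9.50775472e-05 -2.82771468e-04 -9.99999956e-01]]
[278 184]
```

View pics/g.png

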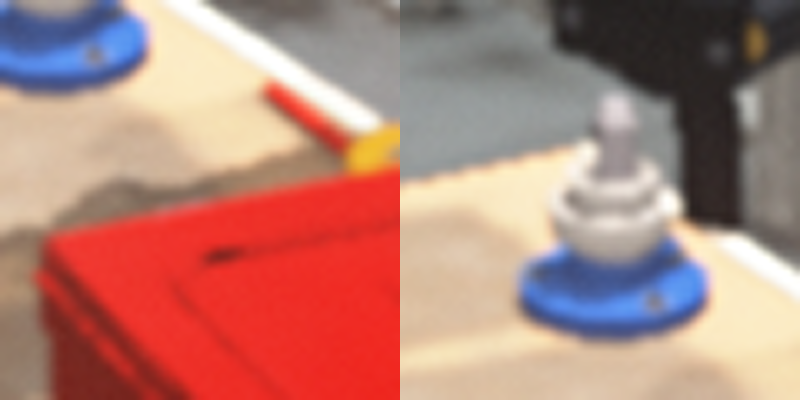

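The spacer is seated on the bearing; the red case hides the gear. I re-measure the gear from the first picture with its shadow excluded.

```bash
python3 - <<'E'
from h import *
i=get_image("top");im=cv2.imread("pics/top0.png");hsv=cv2.cvtColor(im,cv2.COLOR_BGR2HSV)
for t in(40,50,60):
  for vmin in(130,145,160):
    m=((hsv[:,:,1]<t)&(hsv[:,:,2]>vmin)).astype(np.uint8)*255
    e,c=blob(m,413,350,27);u=(np.array(e[0])+.5)*.64-.5
    print(t,vmin,np.round(u,1),np.round(np.array(e[1])*.64,1),np.round(ray(i,*u,.0085),4))
E
```

```text
40 130 [264.  223.2] [27.  27.6] [0.4195 0.2387 0.0085]
40 145 [264.  223.2] [27.  27.6] [0.4195 0.2387 0.0085]
40 160 [264.5 223. ] [26.4 26.6] [0.4199 0.2376 0.0085]
50 130 [264.  223.2] [27.8 28.6] [0.4194 0.2386 0.0085]
50 145 [264.1 223.2] [27.8 28.4] [0.4194 0.2384 0.0085]
50 160 [264.8 222.9] [26.9 27.1] [0.4202 0.237  0.0085]
60 130 [263.  223.4] [28.3 31.9] [0.4191 0.2407 0.0085]
60 145 [263.  223.3] [28.2 31.9] [0.4193 0.2407 0.0085]
60 160 [265.  222.8] [27.3 27.9] [0.4204 0.2366 0.0085]
```

```bash
python3 -m crank '[[[0,1,20,0,-0.8],[0,0,30,0,-0.8],[0,0,30,0,-0.8],[0,0,20,0,-0.8],[0,0,15,0,-0.8],[0,0,8,0,-0.8],[0,0,0,0,-0.8],[0,0,0,0,1],[0,0,0,0,1],[0,0,0,0,1]]]' 25; python3 -m crank '[[[0,0,0,0,1],[0,0,0,0,1],[0,0,0,0,1],[0,0,0,0,1]]]'
```

```text
time: 14.0
position: [0.421, 0.2379, 0.0059]
tool_rot: [0.954, 2.992, 0.003]
ft_force: [0.1, -0.0, 0.3]
grip_width: 0.754
grip_force: 0.0
time: 14.33
position: [0.4206, 0.2376, 0.0055]
tool_rot: [0.954, 2.993, 0.002]
ft_force: [-1.4, -1.5, 7.0]
grip_width: 0.627
grip_force: 25.0
```

```bash
python3 -m crank '[[[0,0,-15,0,1],[0,0,-35,0,1],[0,0,-35,0,1],[0,0,-30,0,1],[0,0,-20,0,1],[-16,-12,0,0,1],[-26,-20,0,0,1],[-27,-21,0,0,1],[-27,-21,0,0,1],[-27,-21,0,0,1]]]'; python3 -m crank '[[[-20,-15,0,0,1],[-9.5,-7,0,0,1],[0,0,0,0,1],[0,0,0,0,1],[0,0,0,0,1]]]'; python3 lk.py k
```

```text
time: 15.17
position: [0.4651, 0.087, 0.1392]
tool_rot: [-0.953, -2.993, 0.0]
ft_force: [0.2, 1.1, -1.1]
grip_width: 0.629
grip_force: 25.0
time: 15.58
position: [0.4761, 0.0549, 0.1392]
tool_rot: [-0.951, -2.993, -0.0]
ft_force: [0.3, -0.3, -1.5]
grip_width: 0.63
grip_force: 25.0
tcp px [array([300., 224.]), array([300., 211.]), array([300., 192.])]
[ -0.5  -1.  -10.8] [0.47615735 0.05507664 0.13924442]
```

View pics/k.png

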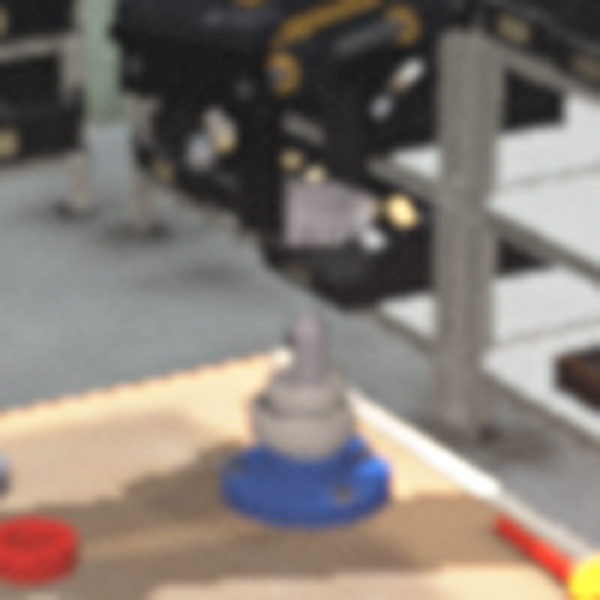

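The gear's right edge is near column 370 and its left edge is behind the finger, so it is centred within about 2 mm. I lower it slowly and watch the forces.

```bash
python3 -m crank '[[[-1.5,0,10,0,1],[0,0,15,0,1],[0,0,10,0,1],[0,0,5,0,1],[0,0,5,0,1],[0,0,0,0,1]]]'; python3 -m crank '[[[0,0,5,0,1],[0,0,5,0,1],[0,0,5,0,1],[0,0,0,0,1],[0,0,0,0,1]]]'
```

```text
time: 16.13
position: [0.4772, 0.0528, 0.0934]
tool_rot: [-0.952, -2.992, 0.002]
ft_force: [-0.4, -1.2, -1.0]
grip_width: 0.626
grip_force: 25.0
time: 16.55
position: [0.4778, 0.0526, 0.0793]
tool_rot: [-0.954, -2.993, 0.0]
ft_force: [0.4, 0.2, -1.6]
grip_width: 0.629
grip_force: 25.0
```

```bash
python3 -m crank '[[[0,0,5,0,1],[0,0,4,0,1],[0,0,2,0,1],[0,0,0,0,1],[0,0,0,0,1]]]';python3 -m crank '[[[0,0,1,0,1],[0,0,1,0,1],[0,0,0,0,1]]]'
```

```text
time: 16.97
position: [0.4779, 0.0526, 0.0684]
tool_rot: [-0.953, -2.993, 0.0]
ft_force: [0.6, -0.2, -1.7]
grip_width: 0.628
grip_force: 25.0
time: 17.22
position: [0.478, 0.0527, 0.0665]
tool_rot: [0.954, 2.993, 0.0]
ft_force: [-0.2, -0.5, -1.1]
grip_width: 0.629
grip_force: 25.0
```

```bash
python3 -m crank '[[[0,0,1,0,1],[0,0,0,0,1]]]';python3 -m crank '[[[0,0,0.5,0,1],[0,0,0,0,1]]]'
```

```text
time: 17.38
position: [0.4781, 0.0527, 0.0656]
tool_rot: [0.953, 2.993, 0.0]
ft_force: [0.2, -0.2, -1.1]
grip_width: 0.629
grip_force: 25.0
time: 17.55
position: [0.4782, 0.0526, 0.0655]
tool_rot: [0.954, 2.993, 0.0]
ft_force: [-0.3, -0.4, 1.9]
grip_width: 0.631
grip_force: 25.0
```

```bash
python3 -m crank '[[[0,0,0,0,-0.9],[0,0,0,0,-0.9],[0,0,0,0,-0.9],[0,0,0,0,-0.9],[0,0,-10,0,-0.9],[0,0,-25,0,-0.5],[0,0,-25,0,-0.5],[0,0,-10,0,-0.5],[0,0,0,0,-0.5]]]'; python3 -m crank '[[[-15,10,0,0,-0.5],[-30,21,0,0,-0.5],[-32,22,0,0,-0.5],[-32,22,0,0,-0.5],[-19.5,13,0,0,-0.5],[-5,4,0,0,-0.5],[0,0,0,0,-0.5],[0,0,0,0,-0.5]]]'
python3 - <<'E'
from h import *
s=get_image("side");print(*go([.640,.0496,.006]),ctrl.get_state()["position"])
im=s["pixels"][:,:,::-1]
f=lambda c:cv2.resize(im[c[1]-30:c[1]+30,c[0]-30:c[0]+30],(400,400),interpolation=cv2.INTER_CUBIC)
a=np.array(proj(s,[.640,.0496,.007]));print((a-a.astype(int)+30)*400/60)
cv2.imwrite("pics/l.png",np.hstack([f(a.astype(int)),f(np.array(proj(s,[.477,.054,.055])).astype(int))]))
E
```

```text
time: 18.3
position: [0.4802, 0.0531, 0.1382]
tool_rot: [0.952, 2.989, 0.006]
ft_force: [0.4, -0.7, 0.0]
grip_width: 0.772
grip_force: 0.0
time: 18.97
position: [0.6386, 0.0503, 0.1336]
tool_rot: [-0.953, -2.991, 0.002]
ft_force: [-0.4, -0.4, 0.3]
grip_width: 0.752
grip_force: 0.0
[ -2.    0.5 128.1] [[-8.15669971e-01  5.78512067e-01 -2.50747840e-03]
 [ 5.78513833e-01  8.15672572e-01  2.54050056e-05]
 [ 2.05997846e-03 -1.42988884e-03 -9.99996856e-01]] [0.63837692 0.05039815 0.13413146]
[200.92614398 205.03964667]
```

View pics/l.png

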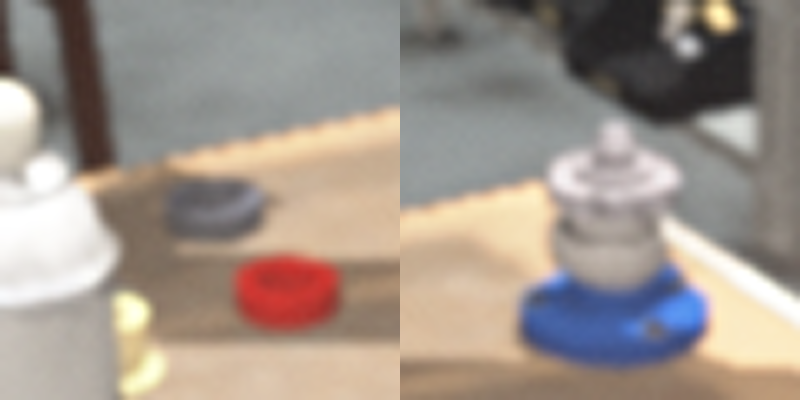

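The gear is seated, and the collar is where predicted. I grasp it.

```bash
python3 -m crank '[[[-1.5,0.5,20,0,-0.5],[0,0,30,0,-0.5],[0,0,30,0,-0.5],[0,0,25,0,-0.5],[0,0,15,0,-0.5],[0,0,8,0,-0.5],[0,0,0,0,-0.5],[0,0,0,0,1],[0,0,0,0,1],[0,0,0,0,1]]]' 25; python3 -m crank '[[[0,0,0,0,1],[0,0,0,0,1],[0,0,0,0,1],[0,0,0,0,1]]]'
```

```text
time: 19.85
position: [0.6427, 0.0502, 0.0089]
tool_rot: [0.953, 2.991, 0.002]
ft_force: [-0.2, 0.7, -0.4]
grip_width: 0.606
grip_force: 0.0
time: 20.18
position: [0.6422, 0.05, 0.0081]
tool_rot: [0.953, 2.992, 0.001]
ft_force: [-0.8, -1.3, 5.5]
grip_width: 0.469
grip_force: 25.0
```

```bash
python3 -m crank '[[[0,0,-15,0,1],[0,0,-35,0,1],[0,0,-35,0,1],[0,0,-35,0,1],[0,0,-20,0,1],[16,-11,0,0,1],[28,-19,0,0,1],[28,-19,0,0,1],[28,-19,0,0,1],[22,-15,0,0,1]]]'; python3 -m crank '[[[14,-9.5,0,0,1],[0,0,0,0,1],[0,0,0,0,1],[0,0,0,0,1]]]'; python3 lk.py m
```

```text
time: 21.02
position: [0.4912, 0.0529, 0.1462]
tool_rot: [-0.953, -2.992, 0.001]
ft_force: [-0.2, 0.5, 0.1]
grip_width: 0.461
grip_force: 25.0
time: 21.35
position: [0.4779, 0.0533, 0.1472]
tool_rot: [0.953, 2.992, 0.001]
ft_force: [0.6, -0.0, -0.7]
grip_width: 0.457
grip_force: 25.0
tcp px [array([295., 205.]), array([295., 193.]), array([296., 174.])]
[ 2.2 -0.5 -2.8] [0.4781035  0.05313806 0.14717879]
```

View pics/m.png

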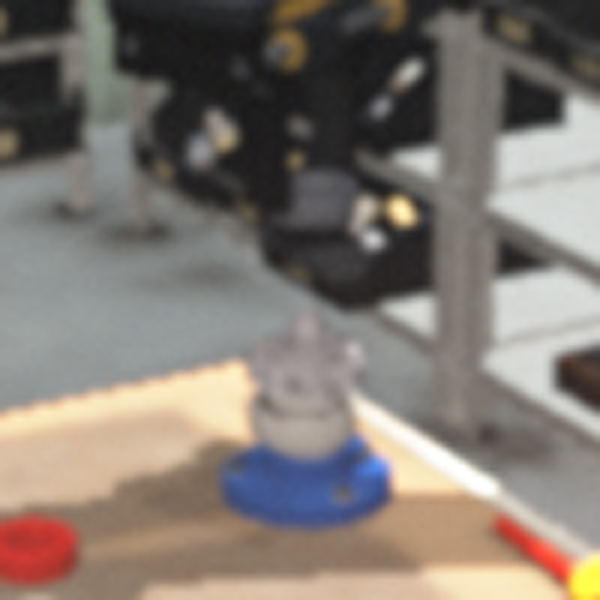

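The collar's right edge at about 355 puts its centre about 3 px (1–2 mm) to the right of the shaft. I shift 1.5 mm and lower slowly.

```bash
python3 -m crank '[[[-1.5,0,15,0,1],[0,0,15,0,1],[0,0,10,0,1],[0,0,5,0,1],[0,0,5,0,1],[0,0,0,0,1],[0,0,0,0,1]]]'; python3 -m crank '[[[0,0,4,0,1],[0,0,3,0,1],[0,0,0,0,1],[0,0,0,0,1]]]'
```

```text
time: 21.98
position: [0.4787, 0.0523, 0.0972]
tool_rot: [0.954, 2.993, -0.0]
ft_force: [0.4, 0.1, -0.7]
grip_width: 0.461
grip_force: 25.0
time: 22.32
position: [0.4783, 0.0524, 0.0901]
tool_rot: [-0.954, -2.993, -0.0]
ft_force: [-0.6, -0.2, -1.0]
grip_width: 0.461
grip_force: 25.0
```

```bash
python3 -m crank '[[[0,0,2,0,1],[0,0,2,0,1],[0,0,1,0,1],[0,0,0,0,1]]]';python3 -m crank '[[[0,0,1,0,1],[0,0,0,0,1]]]';python3 -m crank '[[[0,0,0.5,0,1],[0,0,0,0,1]]]'
```

```text
time: 22.65
position: [0.4782, 0.0523, 0.0848]
tool_rot: [-0.954, -2.993, 0.0]
ft_force: [-0.4, -0.5, -0.9]
grip_width: 0.462
grip_force: 25.0
time: 22.82
position: [0.4785, 0.0524, 0.0841]
tool_rot: [0.954, 2.993, 0.0]
ft_force: [0.0, -0.7, -1.6]
grip_width: 0.463
grip_force: 25.0
time: 22.98
position: [0.4786, 0.0524, 0.084]
tool_rot: [0.953, 2.993, 0.001]
ft_force: [-0.4, -0.1, 2.1]
grip_width: 0.463
grip_force: 25.0
```

Contact is felt at the expected height. I release, retreat, and check.

```bash
python3 -m crank '[[[0,0,0,0,-0.6],[0,0,0,0,-0.6],[0,0,0,0,-0.6],[0,0,0,0,-0.6],[0,0,0,0,-0.6],[0,0,-10,0,-0.6],[0,0,-25,0,-0.6],[0,0,-30,0,-0.6],[0,0,-30,0,-0.6],[0,0,0,0,-0.6]]]';python3 -m crank '[[[0,0,0,0,-0.6],[0,0,0,0,-0.6],[0,0,0,0,-0.6]]]'; python3 lk.py n
```

```text
time: 23.82
position: [0.4822, 0.0529, 0.1852]
tool_rot: [0.951, 2.985, 0.01]
ft_force: [1.1, -0.4, 0.3]
grip_width: 0.806
grip_force: 0.0
time: 24.07
position: [0.4775, 0.0522, 0.1776]
tool_rot: [-0.953, -2.992, 0.002]
ft_force: [-0.0, 0.4, -0.4]
grip_width: 0.801
grip_force: 0.0
tcp px [array([297., 140.]), array([297., 127.]), array([297., 108.])]
[ 2.2  0.7 27.4] [0.47746104 0.0521996  0.17739196]
```

View pics/n.png

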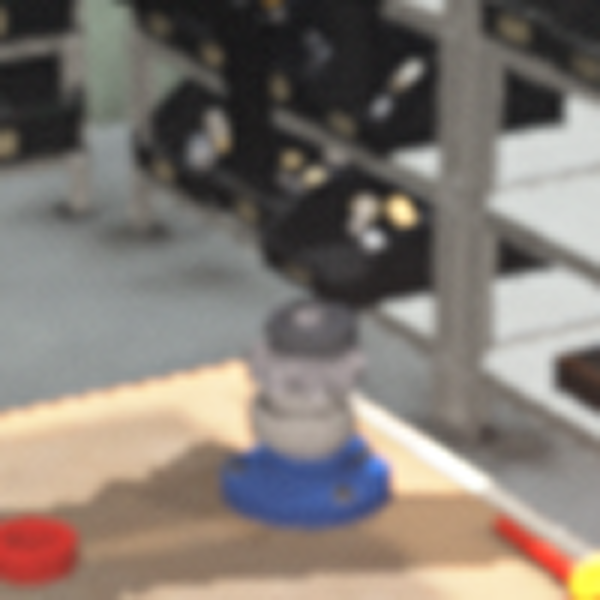

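The stack is complete and level: the collar sits on the gear with the shaft tip inside its bore, and the gripper is clear. I hand the job in.

```bash
python3 -c "
from bench import job
print(job.close_job())"
```

```text
the job is handed in; nothing more can be done
None
```

The bearing, spacer ring, gear (hub up) and collar are stacked on the shaft and released, and the job is handed in at about 24 s. The last picture shows the stack level and the gripper clear, but the hand-in returned no verdict.

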